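# Gauge the bush of a washing machine's belt take-up bearing

## Task

Take the double-ended plug gauge off its wooden rest, find the bore of the take-up bearing with its long go end and push that fully home, until the handle meets the bearing. Draw it out, then enter the small pilot of the thick no-go end into the bore (from either side of the bearing) and push steadily with about 10 N for about a second, to confirm that the thick part refuses to go in. Lay the gauge back in its rest and let go; never press the gauge on the bearing with more than 25 N, and leave the other things where they are.

Things in the scene. Friction and masses are not known exactly. Their poses are not given: they have to be found in the camera images.
- gauge: loose double-ended plug gauge, 0.24 to 0.39 kg, lying level. Origin: middle of its handle, on the axis; own x along it to the go end, z up. Handle: square bar 26 x 26 mm, x -45 to +45 mm; grip its middle across the 26 mm. Go end (+x): cylinder 19 mm in diameter, 36 mm long, tip chamfered 1.3 mm. No-go end (-x): cylinder 23.5 mm in diameter, 14 mm long, then a pilot 15 mm in diameter, 6 mm long
- go_tip (a point): centre of the go end's tip face, on the gauge's axis, 81 mm from the handle's middle
- go_shoulder (a point): centre of the handle's end face from which the go end stands out, 45 mm from the handle's middle; it stops against the bearing when the go end is fully home
- pilot_tip (a point): centre of the pilot's tip on the no-go end, on the gauge's axis, 65 mm from the handle's middle; the thick part's face, which must be refused, is 6 mm behind it
- block: take-up bearing: grey frame 90 (own x) x 40 (y) mm, 92 mm high, on a foot 140 x 40 mm (40 mm high, bolts to 48) and a board 150 x 70 x 12 mm, fixed. Origin on the worktop under its middle. In the frame's window sits a steel carrier (44 x 40 x 40 mm, faces flush with the frame's) with a brass bush: level bore 20 mm in diameter, right through along y, axis 60 mm above the worktop, no lead-in
- middle (a point): middle of the frame's window, halfway through, 60 mm above the worktop; axes as block. The bore's axis passes up to 10 mm to either side of this point along own x: the carrier's place differs each time and is not measured. It slides along x stiffly (22 N) and is cushioned in rubber along y (gives 1 mm per 8 N). Its faces lie 20 mm from here along y
- rest: wooden gauge rest, fixed. Origin: on the worktop under its middle; own x along the slot. Base 110 x 70 x 10 mm; saddles 10 mm thick at x -28 and +28 mm, 46 mm free between them for fingers; slots have 1 to 1.5 mm play each side of the handle, flaring upward; slot floor 42 mm, cheeks 58 mm high. A gauge in it has its axis 55 mm above the worktop, its middle over the rest's, either way round
- wrench: loose spanner 150 mm long lying flat; bystander
- spare_bush: loose brass bush, 29 mm across, 22 mm high, standing on end; bystander
- screwdriver: loose screwdriver 190 mm long; bystander
- tray: steel parts tray 120 x 90 x 28 mm; bystander
- jar: glass jar with wooden lid, 74 mm across, 100 mm high; bystander
- mug: white mug, 80 mm across, 90 mm high; bystander
- tin: steel tin, 90 mm across, 80 mm high; bystander
Mind the look-alikes: they are no part of the job. What is shaped like the rest but red or turquoise is not meant. Leave any purple or red look-alike of the block alone.

How it is judged:
On the way, in this order (a step that is already met when the one before it is completed fails the run):
1. the go end is fully home in the bore: shoulder within 2.5 mm of the bearing's face, tip inside the bore (x of go_shoulder in the frame of middle between -0.014 and 0.014 m and y of go_shoulder in the frame of middle between -0.0225 and 0.0225 m and z of go_shoulder in the frame of middle between -0.006 and 0.006 m and x of go_tip in the frame of middle between -0.014 and 0.014 m and y of go_tip in the frame of middle between -0.0195 and 0.0195 m and z of go_tip in the frame of middle between -0.006 and 0.006 m and angle between the x axis of gauge and the y axis of block, either way round below 0.08 rad), for 0.2 s.
2. the go end is drawn right out of the bore (distance between go_tip and middle above 0.026 m), for 0.05 s.
3. the pilot is in the bore, the no-go's thick part within 2.5 mm of the bearing's face and square to it within 0.1 rad, pressed with more than 6 N, for 0.4 s (x of pilot_tip in the frame of middle between -0.014 and 0.014 m and y of pilot_tip in the frame of middle between -0.0165 and 0.0165 m and z of pilot_tip in the frame of middle between -0.006 and 0.006 m and angle between the x axis of gauge and the y axis of block, either way round below 0.1 rad and contact force between gauge and block above 6 N), for 0.4 s.
At the end, for the whole second after the job is handed in: The gauge lies at rest in the slots of its wooden rest, released: its middle within 12 mm of over the rest's middle, its axis 51 to 59 mm above the worktop and within 0.12 rad of the slot's direction, either way round (horizontal distance between gauge and rest below 0.012 m and z of gauge in the frame of rest between 0.051 and 0.059 m and angle between the x axis of gauge and the x axis of rest, either way round below 0.12 rad and linear speed of gauge below 0.02 m/s and contact force between gauge and rest above 0.5 N); the robot touches nothing.
It fails at once if the gauge presses on the take-up bearing with more than 25 N (contact force between gauge and block above 25 N).
It fails at once if a bystander is moved more than 30 mm (distance of any of wrench, spare_bush, screwdriver, tray, jar, mug, tin from where it was at the start of the episode above 0.03 m).
It also fails if it takes over 72 s, if anything falls off the work surface, if the arm or the gripper's body presses on something with over 40 N, if the wrist force passes 120 N, or if a joint passes its speed limit or range.

## Robot

A 6-joint arm with a two-finger parallel gripper is mounted at the origin on the work surface. World frame = base frame: x ahead of the robot, y to its left, z up, the work surface at z = 0. Lengths are in m, angles in rad, forces in N, time in s.
With the tool pointing down it reaches from about 0.425 to 0.95 m from the base axis. Payload 3.5 kg.
Tool frame: the origin (TCP) lies between the finger pads; the fingertips stand 22 mm ahead of it and the grasp point (between the pads) lies 3 mm ahead of it (ctrl.nose_length is the z of the fingertips in the tool frame, in m); z points along the fingers, y is the line along which they close (so a half turn about z gives the same grasp; the last joint's range is limited). The gripper opens to 85 mm and grips with 20 to 120 N. Pads are 22 mm wide; open, the fingers measure 114 mm over their backs; the gripper's body (76 mm by 85 mm) begins 54 mm behind the grasp point. The pads swing forward as they close: fully open they stand 13 mm farther back than shut.
Start: joints at [-1.383, 0.286, 1.577, -0, 1.279, -0.15], TCP at [0.224, -0.637, 0.253] pointing down, gripper open.
Joint ranges: [-2.77, 2.77], [-0.9, 2.22], [0.21, 2.48], [-1.53, 4.67], [0.24, 2.81], [-2.84, 2.84]. Speed limits (rad/s): [2.79, 2.79, 3.14, 3.14, 3.14, 3.14].

## Interface

Orientations are given as a unit quaternion [x, y, z, w].
In Python, from plant import ctrl gives the robot as it stands. The module is installed in compiled form; this text tells all that it offers.
- The arm moves only by the tool send_rows, never from a script. Its argument "rows" is text: rows parted by semicolons, each of 7 numbers parted by spaces: the turn, a rotation vector about the tool's x, y, z in degrees, then the shift along the tool's x, y, z in mm, then the opening, from -1 (shut) to 1 (fully open). A call has 1 to 8 rows; each row is the pose to reach, as a shift and turn from the pose commanded when the call began, along the tool's axes at that moment; what a row does not reach only later rows make up. A row lasts 1/8 s, in which the tool goes at most 62.5 mm and 10.7 degrees, less where a joint would pass 70% of its speed; a pose out of reach is approached as far as the arm can. A call with a gripper value outside its range is refused whole. The fingers move at their own pace and stop on an object; "grip_force" is the grip in N (left out, the last holds). Time passes only in rows, so rows that repeat a pose let the fingers close. It gives the time, the measured TCP pose, the force, the opening and the grip force at its end, in the units of the state.
- ctrl.get_state(): the state, without advancing time (a new reading comes with each control period).
- ctrl.read_camera(name): name is "side" or "top" or "wrist"; returns a dict with "color" (400x640x3 uint8, red, green, blue), "fx", "fy", "cx", "cy" (pixels), "D" ([k1, k2, p1, p2, k3] as OpenCV has them; the pictures are not rectified), "extrinsics" (4x4, takes a point from world to camera coordinates). Camera axes: x right, y down, z forward; pixel columns grow to the right and rows downward; lengths in m; the calibration is good to about 2 mm. A picture is of the moment at which its call begins. There is no depth.
- ctrl.sign_off(): hands the job in; it is judged then, once.
Trained networks look in a picture, given as the dict that the camera call returned (one of the last four; its "shot" number tells which), for a name from the list of things; names that differ only in an ending like _2 or _b are one class to them, and where a whole thing is asked for, a point or a joint stands for the part that bears it (a point fixed in the world has none). Each returns a list of dicts, best first, with "p" (0 to 1); they miss things now and then, are a little off and sometimes report something else, mostly with a low value. They report only what shows in the picture. A call takes as long as a camera call. They do not tell look-alikes from the thing itself.
- ctrl.look_for(picture, target): "position" ([x, y, z] in m, in the coordinates of the camera as it stood for that picture, good to about 4 mm: the middle of the surface that is visible of it).
The state is a dict: "time": time; "qpos": joint angles; "dq": joint speeds; "joint_efforts": joint torques, N m; "eef_pos": TCP position; "tcp_rot": TCP orientation; "contact_force": force on the tool from outside, world axes, zero at the start; "wrist_torque": the same for the moment, N m; "opening": opening from 0.0 (shut) to 1.0 (fully open); "finger_force": force on a finger pad.
Only numpy, scipy, OpenCV 4.12 (cv2) and the standard library are available. Lean on these libraries where they do the work, as an engineer would, in place of code of your own. Each camera call takes 0.05 s, during which the arm holds its last target. There are 200 camera calls.

## Working session

There is one attempt and no reset: what is moved stays moved. The work goes in short steps, Python scripts to look and compute and a tool call to move; the robot and the scene stay as the last step left them, time stands still between calls to the robot, and variables do not carry over. Pictures are saved under pics/ and viewed, at most 12 in all, crops included, and the job is handed in when it is done.

Besides the shell and the picture viewer there is one more tool, called after "Call:" by a JSON object that holds its "fn" and its "kwargs", one argument or row to a line. send_rows: Moves the arm, as the interface text tells. Its arguments: {"type":"object","properties":{"rows":{"type":"string"},"grip_force":{"type":"number"}},"required":["rows"]}

```bash
mkdir -p pics
cat > h.py <<'E'
import numpy as np, cv2
from plant import ctrl
from scipy.spatial.transform import Rotation as R
def K(p): return np.array([[p['fx'],0,p['cx']],[0,p['fy'],p['cy']],[0,0,1.]])
def shot(n,f=None):
    p=ctrl.read_camera(n)
    if f: cv2.imwrite('pics/'+f,p['color'][:,:,::-1])
    return p
def toworld(p,c): return (np.linalg.inv(p['extrinsics'])@np.r_[c,1])[:3]
def onz(p,uv,z):
    n=cv2.undistortPoints(np.array(uv,float).reshape(-1,1,2),K(p),np.array(p['D'],float)).reshape(-1,2)
    E=np.linalg.inv(p['extrinsics']); d=np.c_[n,np.ones(len(n))]@E[:3,:3].T; o=E[:3,3]
    return o+d*((z-o[2])/d[:,2])[:,None]
def pix(p,X):
    E=np.array(p['extrinsics']); return cv2.projectPoints(np.array(X,float).reshape(-1,1,3),cv2.Rodrigues(E[:3,:3])[0],E[:3,3],K(p),np.array(p['D'],float))[0].reshape(-1,2)
def find(p,t,k=3):
    for d in ctrl.look_for(p,t)[:k]:
        w=toworld(p,d['position']); print(t,round(d['p'],2),w.round(3),pix(p,w)[0].round(0))
E
python3 - <<'E'
from h import *
s=ctrl.get_state(); print(s)
for n in ['top','side']:
    p=shot(n,n+'0.png'); print(n,np.linalg.inv(p['extrinsics']).round(3).tolist(),p['fx'])
    for t in ['gauge','block','rest','go_tip','pilot_tip']: find(p,t)
a=cv2.imread('pics/top0.png');b=cv2.imread('pics/side0.png')
E
```

```text
{'time': 0.0, 'qpos': array([-1.38299196e+00,  2.87170709e-01,  1.57816651e+00,  4.47330228e-06,
        1.27859912e+00, -1.50026728e-01]), 'dq': array([-0.00048885,  0.00060127, -0.00022704,  0.00270944, -0.00100544,
       -0.00084619]), 'joint_efforts': array([ 6.63563242e-04, -4.05978727e+01, -2.92624676e+01, -7.23953872e-05,
        5.83372079e-03, -1.44079598e-05]), 'eef_pos': array([ 0.22362138, -0.63624473,  0.25194943]), 'tcp_rot': array([ 9.85767089e-01,  1.68112677e-01, -1.99926480e-05, -1.17167133e-03]), 'contact_force': array([-0.00927676, -0.42647334, -0.30873926]), 'wrist_torque': array([-0.02712087,  0.03352533,  0.02118215]), 'finger_force': 0.0, 'opening': 1.0052760599241524}
top [[0.005, -0.999, 0.042, 0.423], [-1.0, -0.004, 0.03, -0.022], [-0.03, -0.042, -0.999, 1.157], [0.0, 0.0, 0.0, 1.0]] 478.3282074271527
gauge 0.71 [0.465 0.006 0.019] [324. 203.]
gauge 0.59 [ 0.556 -0.163  0.063] [398. 163.]
block 0.84 [0.341 0.105 0.041] [282. 256.]
block 0.8 [0.22  0.286 0.041] [203. 308.]
block 0.76 [0.529 0.159 0.041] [259. 175.]
rest 0.69 [ 0.41  -0.214  0.011] [417. 227.]
rest 0.67 [ 0.681 -0.336  0.01 ] [468. 114.]
rest 0.59 [ 0.545 -0.167  0.009] [397. 170.]
pilot_tip 0.95 [ 0.557 -0.164  0.066] [399. 162.]
side [[-0.935, -0.172, 0.311, 0.152], [-0.355, 0.501, -0.789, 0.858], [-0.02, -0.848, -0.529, 0.664], [0.0, 0.0, 0.0, 1.0]] 464.8381451318221
gauge 0.8 [ 0.55  -0.144  0.063] [316. 181.]
block 0.73 [0.332 0.131 0.033] [367. 272.]
block 0.71 [0.523 0.185 0.036] [272. 267.]
rest 0.94 [ 0.543 -0.143  0.01 ] [318. 199.]
rest 0.9 [ 0.663 -0.312  0.019] [301. 163.]
rest 0.7 [ 0.399 -0.189  0.021] [375. 196.]
go_tip 0.69 [ 0.548 -0.141  0.066] [316. 181.]
pilot_tip 0.64 [ 0.544 -0.142  0.068] [317. 180.]
```

View pics/top0.png

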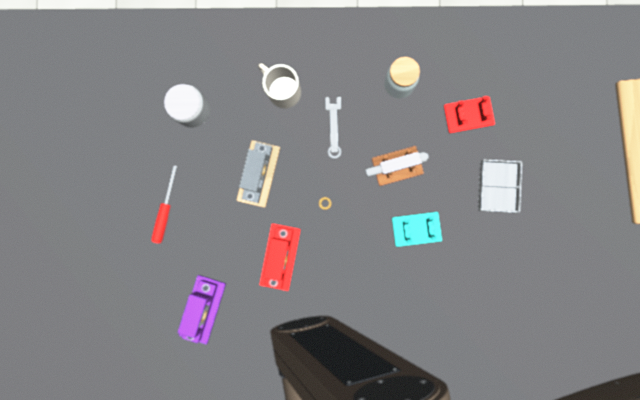

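View pics/side0.png

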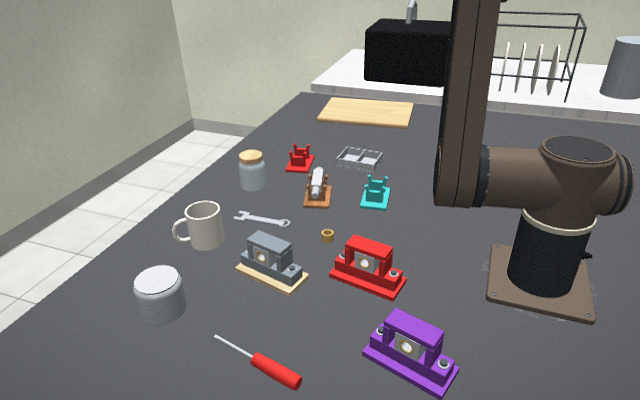

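Blocks (top picture): grey (259,175), red (281,257) and purple (203,310). The grey one on the light board fits the description. Rests: brown wooden (398,166) holding the gauge, red (470,114) and turquoise (417,229). The brown one is meant. I'll confirm in a crop.

Run:
```python
from h import *
a=cv2.imread('pics/top0.png')
g=cv2.resize(a[135:195,355:445],None,fx=6,fy=6,interpolation=cv2.INTER_CUBIC)
b=cv2.resize(a[130:215,225:295],None,fx=5,fy=5,interpolation=cv2.INTER_CUBIC)[:360]
cv2.imwrite('pics/crop.png',np.hstack([cv2.resize(g,(445,297)),cv2.resize(b,(350,425))[:297]]) if 0 else np.vstack([cv2.resize(g,(432,288)),cv2.resize(cv2.copyMakeBorder(a[137:210,232:288],0,0,26,27,cv2.BORDER_CONSTANT),(432,288))]))
p=shot('wrist','w0.png'); print(np.linalg.inv(p['extrinsics']).round(3).tolist(),p['fx'])
s=ctrl.get_state();Rt=R.from_quat(s['tcp_rot']).as_matrix();print(Rt.round(3), (Rt.T@(np.array([0.55,-0.155,0.25])-s['eef_pos'])).round(3))
print((Rt.T@(np.linalg.inv(p['extrinsics'])[:3,3]-s['eef_pos'])).round(3),(Rt.T@np.linalg.inv(p['extrinsics'])[:3,:3]).round(2))
```

```text
[[0.332, -0.893, -0.306, 0.302], [-0.943, -0.314, -0.106, -0.61], [-0.001, 0.324, -0.946, 0.375], [0.0, 0.0, 0.0, 1.0]] 316.6812746250038
[[ 0.943  0.331  0.   ]
 [ 0.331 -0.943 -0.   ]
 [-0.     0.    -1.   ]] [ 0.468 -0.346  0.003]
[ 0.083  0.001 -0.121] [[ 0.   -0.95 -0.32]
 [ 1.    0.   -0.  ]
 [ 0.   -0.32  0.95]]
```

View pics/crop.png

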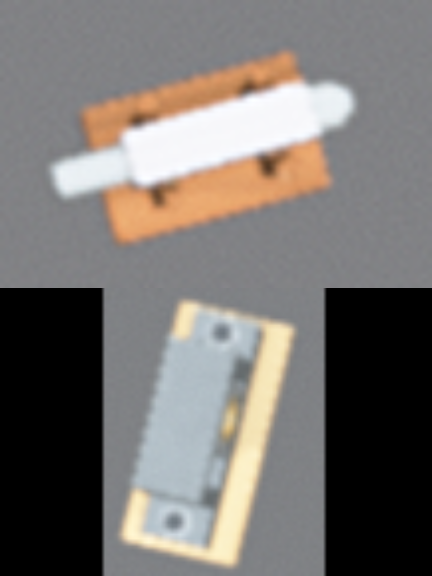

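The crop confirms the grey block, with its brass bore on the -y face, and the gauge in the brown rest, with its long go end at the left (+y). I'll fly over the gauge.

Call:
{"fn": "send_rows", "kwargs": {
  "rows": "0 0 -10.5 50 -37 0 1;0 0 -21 100 -74 0 1;0 0 -31.5 150 -111 0 1;0 0 -42 200 -148 0 1;0 0 -52.5 250 -185 0 1;0 0 -63 300 -222 0 1;0 0 -73.5 350 -259 0 1;0 0 -84 400 -296 0 1"
}}

```text
time: 1.65
eef_pos: [0.504, -0.2232, 0.2538]
tcp_rot: [0.618, 0.786, 0.0, 0.001]
contact_force: [1.2, -0.3, -0.4]
opening: 1.001
finger_force: 0.0
```

Run:
```python
from h import *
s=ctrl.get_state();Rt=R.from_quat(s['tcp_rot']).as_matrix()
print(s['time'],s['eef_pos'],Rt.round(3).tolist())
import cv2
p=shot('top')
g=onz(p,[[402.5,162.7]],.068)[0]; print('gauge',g)
print('tool shift',(Rt.T@(np.r_[g[:2],.25]-s['eef_pos'])*1000).round(0))
p=shot('side'); print('bore+y face',onz(p,[[262,257]],.06))
p=shot('top'); print(onz(p,[[232+ (222-103)/3.96,137+(332-288)/3.96],[232+(173-103)/3.96,137+(522-288)/3.96]],.048))
```

```text
1.65 [ 0.50395704 -0.22323302  0.25380343] [[-0.237, 0.972, 0.001], [0.972, 0.237, -0.001], [-0.001, 0.001, -1.0]]
gauge [ 0.55588403 -0.17217042  0.068     ]
tool shift [37. 63.  4.]
bore+y face [[0.54237785 0.18891703 0.06      ]]
[[0.59205318 0.15217241 0.048     ]
 [0.47953067 0.17996359 0.048     ]]
```

Call:
{"fn": "send_rows", "kwargs": {
  "rows": "0 0 0 19 32 0 1;0 0 0 37 63 0 1;0 0 0 37 63 40 1;0 0 0 37 63 50 1;0 0 0 37 63 50 1"
}}

```text
time: 2.42
eef_pos: [0.5549, -0.1753, 0.2026]
tcp_rot: [0.621, 0.784, -0.0, -0.001]
contact_force: [-0.3, 0.2, 0.2]
opening: 1.0
finger_force: 0.0
```

Run:
```python
from h import *
s=ctrl.get_state();print(s['time'],s['eef_pos'])
p=shot('wrist','w1.png')
for t in ['gauge','rest','go_tip','pilot_tip']: find(p,t,2)
```

```text
2.425 [ 0.55489947 -0.17533901  0.20261723]
gauge 0.64 [ 0.549 -0.152  0.071] [322. 161.]
rest 0.97 [ 0.407 -0.204  0.012] [175. 167.]
rest 0.96 [ 0.557 -0.155  0.013] [328. 153.]
go_tip 0.89 [ 0.554 -0.151  0.067] [327. 161.]
pilot_tip 0.63 [ 0.548 -0.156  0.074] [319. 167.]
```

View pics/w1.png

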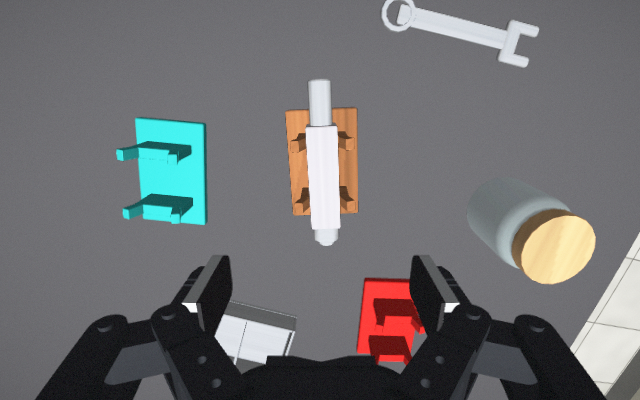

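The wooden rest is at (323,160). The gauge's handle runs from (322,126) to (326,228), with the go end up at (319,82). The turquoise rest (170,170) and the red one (390,315) stand apart.

Run:
```python
from h import *
s=ctrl.get_state();Rt=R.from_quat(s['tcp_rot']).as_matrix()
p=shot('wrist'); im=p['color'].astype(int)
m=((im.min(2)>195)).astype(np.uint8); m[:, :290]=0; m[:,360:]=0; m[:110]=0; m[250:]=0
n,l,st,c=cv2.connectedComponentsWithStats(m); k=1+st[1:,4].argmax(); print(st[k],c[k])
r=cv2.minAreaRect(np.argwhere(l==k)[:,::-1].astype(np.float32)); b=cv2.boxPoints(r); print(r)
W=onz(p,b,.068); print(W.round(4).tolist())
ctr=W.mean(0); e=[W[1]-W[0],W[2]-W[1]]; print([np.linalg.norm(x).round(4) for x in e])
d=max(e,key=np.linalg.norm); print('ctr',ctr,'ang',np.degrees(np.arctan2(d[1],d[0])))
for y in (135,150,170,190,210,220):
    xs=np.where(l[y]==k)[0]; print(y,xs.min(),xs.max(),im[y,300:345:3].mean(1).astype(int))
print('toolx ang',np.degrees(np.arctan2(Rt[1,0],Rt[0,0])))
```

```text
[ 303  125   35  119 3339] [321.17789757 180.17070979]
((321.3079528808594, 184.15960693359375), (118.0025863647461, 31.161075592041016), 87.1375961303711)
[[0.5302, -0.1281, 0.068], [0.5543, -0.1212, 0.068], [0.5853, -0.2225, 0.068], [0.5581, -0.2306, 0.068]]
[np.float64(0.0251), np.float64(0.106)]
ctr [ 0.55698028 -0.17560218  0.068     ] ang -72.9835556225648
135 304 334 [ 59 106 241 240 238 240 243 238 239 241 240 241  95  57  55]
150 305 335 [160 149 242 239 240 239 245 240 240 242 241 243 137 142 140]
170 306 335 [152 151 245 242 241 240 244 242 239 242 240 244 171 144 133]
190 307 336 [ 63  65 102 242 242 241 242 244 240 243 243 243 232  64  61]
210 309 337 [144 158 160 239 244 242 240 245 240 242 243 242 243 141 142]
220 309 337 [118 117 119 239 243 241 240 244 240 241 243 242 244 117 117]
toolx ang 103.31031175317003
```

Run:
```python
from h import *
s=ctrl.get_state();Rt=R.from_quat(s['tcp_rot']).as_matrix()
p=shot('wrist'); im=p['color'].astype(int).min(2)
col=im[115:250,322]; print(col.tolist())
P=[]
for y in range(132,222,4):
    xs=np.where(im[y,290:360]>195)[0]+290; P.append([(xs.min()+xs.max())/2,y, xs.max()-xs.min()+1])
P=np.array(P); W=onz(p,P[:,:2],.068); f=np.polyfit(W[:,1],W[:,0],1); print('res',np.abs(np.polyval(f,W[:,1])-W[:,0]).max())
print('ang',np.degrees(np.arctan2(1,f[0])))
E=onz(p,[[319,126],[324,228]],.068); print('ends',E,'mid',E.mean(0), 'axis x at mid',np.polyval(f,E.mean(0)[1]))
g=np.array([np.polyval(f,E.mean(0)[1]),E.mean(0)[1],.055])
print('eef',s['eef_pos'],'tool shift to eef z .058',(Rt.T@(g+[0,0,.003]-s['eef_pos'])*1000).round(1),'toolang',np.degrees(np.arctan2(Rt[1,0],Rt[0,0])),Rt[:,2])
```

```text
[222, 221, 221, 221, 221, 222, 221, 222, 221, 220, 146, 212, 234, 235, 234, 236, 235, 235, 236, 235, 235, 236, 236, 236, 236, 236, 237, 235, 235, 236, 235, 237, 238, 236, 237, 237, 239, 237, 237, 238, 237, 237, 236, 237, 237, 238, 237, 238, 237, 238, 238, 238, 238, 239, 238, 238, 239, 238, 238, 238, 239, 238, 239, 238, 239, 240, 239, 240, 240, 239, 239, 239, 239, 241, 240, 240, 239, 241, 239, 239, 239, 240, 240, 240, 240, 240, 241, 240, 240, 241, 241, 242, 241, 241, 241, 241, 240, 242, 241, 242, 241, 241, 243, 242, 242, 241, 242, 242, 242, 241, 243, 242, 235, 227, 226, 226, 226, 228, 227, 227, 227, 227, 227, 228, 226, 225, 226, 226, 220, 141, 118, 117, 118, 119, 120]
res 0.00037591485071652997
ang 106.0717429337979
ends [[ 0.54277607 -0.12489871  0.068     ]
 [ 0.56779075 -0.21155186  0.068     ]] mid [ 0.55528341 -0.16822528  0.068     ] axis x at mid 0.5549022526076697
eef [ 0.55620757 -0.17502625  0.20473688] tool shift to eef z .058 [  7.1   0.  146.7] toolang 103.32229791924705 [ 0.00207118 -0.00109955 -0.99999725]
```

Call:
{"fn": "send_rows", "kwargs": {
  "rows": "0 0 -2.7 7 0 40 1;0 0 -2.7 7 0 80 1;0 0 -2.7 7 0 110 1;0 0 -2.7 7 0 130 1;0 0 -2.7 7 0 140 1;0 0 -2.7 7 0 145 1;0 0 -2.7 7 0 145 1"
}}

```text
time: 3.65
eef_pos: [0.5547, -0.1679, 0.059]
tcp_rot: [0.601, 0.799, 0.0, 0.001]
contact_force: [0.3, 0.0, -0.1]
opening: 1.003
finger_force: 0.0
```

Run:
```python
from h import *
for i in range(3):
    s=ctrl.get_state();Rt=R.from_quat(s['tcp_rot']).as_matrix()
    print(s['eef_pos'].round(4),np.degrees(np.arctan2(Rt[1,0],Rt[0,0])).round(2),s['contact_force'].round(2)); p=shot('wrist')
im=p['color'].astype(int).min(2)
P=[]
for y in range(150,330,10):
    xs=np.where(im[y,270:380]>195)[0]+270
    if len(xs): P.append([y,xs.min(),xs.max()])
print(P)
```

```text
[ 0.5547 -0.1679  0.059 ] 106.06 [ 0.29  0.02 -0.06]
[ 0.5548 -0.168   0.0593] 106.05 [0.33 0.38 0.54]
[ 0.5549 -0.168   0.0594] 106.05 [ 0.06 -0.31  0.67]
[[150, np.int64(305), np.int64(339)], [160, np.int64(304), np.int64(339)], [170, np.int64(303), np.int64(338)], [180, np.int64(303), np.int64(338)], [200, np.int64(289), np.int64(355)], [210, np.int64(289), np.int64(355)], [220, np.int64(290), np.int64(354)], [230, np.int64(290), np.int64(354)], [240, np.int64(290), np.int64(354)], [250, np.int64(291), np.int64(353)], [260, np.int64(291), np.int64(353)], [270, np.int64(291), np.int64(352)], [280, np.int64(292), np.int64(352)], [290, np.int64(292), np.int64(352)], [300, np.int64(292), np.int64(351)], [310, np.int64(293), np.int64(351)], [320, np.int64(293), np.int64(350)]]
```

Call:
{"fn": "send_rows", "kwargs": {
  "rows": "0 0 0 0 0 1 0;0 0 0 0 0 1 -0.5;0 0 0 0 0 1 -1;0 0 0 0 0 1 -1;0 0 0 0 0 1 -1;0 0 0 0 0 1 -1",
  "grip_force": 80
}}

```text
time: 4.55
eef_pos: [0.5545, -0.1678, 0.0577]
tcp_rot: [0.601, 0.799, 0.0, 0.0]
contact_force: [0.2, -0.7, 2.4]
opening: 0.294
finger_force: 78.8
```

Call:
{"fn": "send_rows", "kwargs": {
  "rows": "0 0 0 0 0 -15 -1;0 0 0 0 0 -50 -1;0 0 0 0 0 -100 -1;0 0 0 0 0 -150 -1;0 0 0 0 0 -150 -1"
}}

```text
time: 5.18
eef_pos: [0.5565, -0.1688, 0.2133]
tcp_rot: [0.601, 0.799, 0.001, 0.005]
contact_force: [-0.1, -0.1, -2.9]
opening: 0.291
finger_force: 78.9
```

Run:
```python
from h import *
s=ctrl.get_state();Rt=R.from_quat(s['tcp_rot']).as_matrix()
u=np.array([.971,-.24,0]);v=np.array([.24,.971,0]);m=np.array([.536,.166,0])
t=m-.07*u+.105*v+[0,0,.14]
print(t,(Rt.T@(t-s['eef_pos'])*1000).round(0),np.degrees(np.arctan2(Rt[1,0],Rt[0,0])))
```

```text
[0.49323  0.284755 0.14    ] [454.  64.  70.] 106.06167019826626
```

Call:
{"fn": "send_rows", "kwargs": {
  "rows": "0 0 4 57 8 0 -1;0 0 8 114 16 0 -1;0 0 12 171 24 0 -1;0 0 16 228 32 0 -1;0 0 20 285 40 0 -1;0 0 24 342 48 0 -1;0 0 28 400 56 0 -1;0 0 30 454 64 30 -1"
}}

```text
time: 6.18
eef_pos: [0.4903, 0.2885, 0.178]
tcp_rot: [0.788, 0.616, 0.002, 0.001]
contact_force: [1.8, -0.3, -2.0]
opening: 0.29
finger_force: 78.8
```

Call:
{"fn": "send_rows", "kwargs": {
  "rows": "0 0 0 0 0 40 -1;0 0 0 0 0 40 -1;0 0 0 0 0 40 -1"
}}

```text
time: 6.55
eef_pos: [0.4902, 0.2859, 0.1374]
tcp_rot: [0.788, 0.616, -0.0, -0.0]
contact_force: [0.3, 0.2, -2.8]
opening: 0.29
finger_force: 78.8
```

Run:
```python
from h import *
s=ctrl.get_state();print(s['time'],s['eef_pos'])
p=shot('wrist','w2.png')
for t in ['block']: find(p,t,2)
```

```text
6.55 [0.49019455 0.28587678 0.13742965]
block 0.93 [0.564 0.182 0.018] [429. 282.]
block 0.88 [0.349 0.129 0.035] [219. 381.]
```

View pics/w2.png

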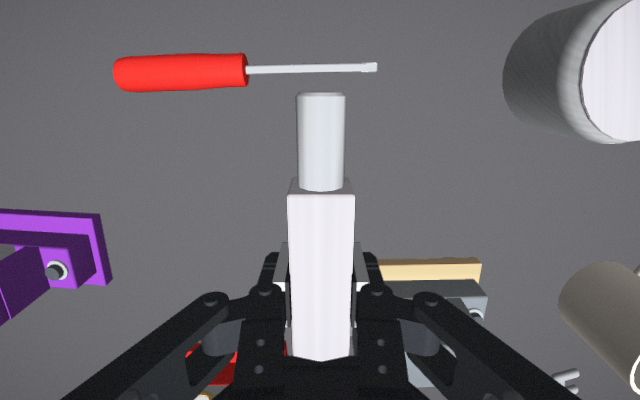

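The fingers hide the bore. Only the foot of the grey block shows, at (430,285). I'll shift sideways and back.

Call:
{"fn": "send_rows", "kwargs": {
  "rows": "0 0 0 20 -35 0 -1;0 0 0 40 -70 0 -1;0 0 0 40 -70 0 -1;0 0 0 40 -70 0 -1"
}}

```text
time: 7.15
eef_pos: [0.433, 0.342, 0.1389]
tcp_rot: [0.788, 0.616, 0.001, 0.0]
contact_force: [-0.8, -1.1, -3.0]
opening: 0.294
finger_force: 79.4
```

Run:
```python
from h import *
s=ctrl.get_state();print(s['time'],s['eef_pos'])
p=shot('wrist','w3.png')
np.save('ex3.npy',p['extrinsics'])
a=p['color'][:,:,::-1][190:400,380:640]; cv2.imwrite('pics/w3c.png',cv2.resize(a,None,fx=3,fy=2.8,interpolation=cv2.INTER_CUBIC))
```

```text
7.15 [0.43300059 0.34196396 0.13886749]
```

View pics/w3c.png

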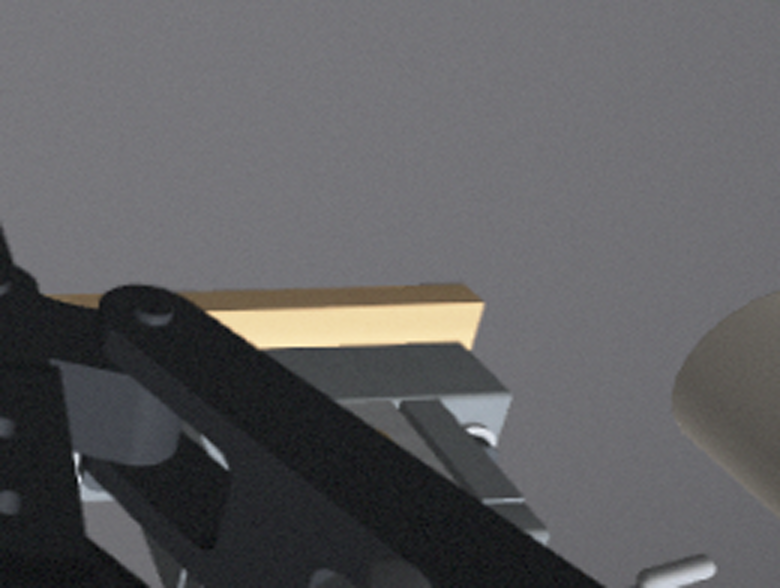

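Call:
{"fn": "send_rows", "kwargs": {
  "rows": "0 -10 0 5 -10 0 -1;0 -20 0 10 -20 0 -1;0 -25 0 10 -20 0 -1;0 -25 0 10 -20 0 -1;0 -25 0 10 -20 0 -1"
}}

```text
time: 7.82
eef_pos: [0.4155, 0.356, 0.1375]
tcp_rot: [0.77, 0.601, -0.17, 0.133]
contact_force: [0.4, -0.5, -2.3]
opening: 0.298
finger_force: 79.4
```

Run:
```python
from h import *
s=ctrl.get_state();print(s['time'],s['eef_pos'])
p=shot('wrist','w4.png')
u=np.array([.971,-.24,0]);v=np.array([.24,.971,0]);m=np.array([.536,.166,.06])
print(pix(p,[m+.02*v,m+.02*v+.01*u,m+.02*v-.01*u]))
```

```text
7.825 [0.41548919 0.35604737 0.13745874]
[[494.15324358 281.82372286]
 [504.38078833 281.60801857]
 [483.85321314 282.02688168]]
```

View pics/w4.png

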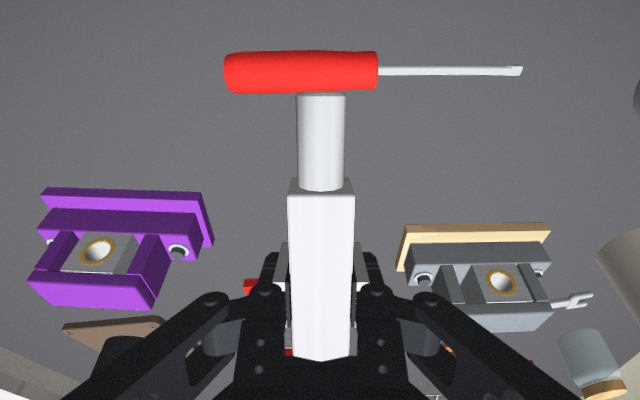

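The grey block's bore shows at (501,283), with its board edge along (405,225) to (550,224). I'll measure these.

Run:
```python
from h import *
s=ctrl.get_state();print(s['eef_pos'])
p=shot('wrist'); c=p['color']
hsv=cv2.cvtColor(c,cv2.COLOR_RGB2HSV).astype(int)
m=((hsv[...,1]>90)&(hsv[...,0]<30)).astype(np.uint8); 
r=np.zeros_like(m); r[265:302,480:522]=m[265:302,480:522]
pts=np.argwhere(r)[:,::-1].astype(np.float32); hull=cv2.convexHull(pts); el=cv2.fitEllipse(hull); print('ring',len(pts),el, cv2.boundingRect(pts))
W=onz(p,[el[0]],.06)[0]; print('bore face pt',W)
mb=((hsv[...,1]>70)&(hsv[...,0]<30)).astype(np.uint8); b=np.zeros_like(mb); b[215:275,385:570]=mb[215:275,385:570]
# outer (upper in image) contour of board = bottom edge z=0 at v=+35
T=[]
for x in range(412,546,6):
    ys=np.where(b[:,x])[0]; T.append([x,ys.min()-.5])
W2=onz(p,T,0.0); f=np.polyfit(W2[:,0],W2[:,1],1); print('edge ang z0',np.degrees(np.arctan(f[0])),'res',np.abs(np.polyval(f,W2[:,0])-W2[:,1]).max(),T[0],T[-1])
n=np.array([-f[0],1])/np.hypot(1,f[0]); print('dist ring to board edge along v (exp 15mm)',n@(np.array([0,f[1]])-W[:2]),n)
# also the board ends
P=b.nonzero(); print(P[1].min(),P[1].max(),P[0][P[1].argmin()],P[0][P[1].argmax()])
a=c[:,:,::-1][210:345,385:570]; cv2.imwrite('pics/w5c.png',cv2.resize(a,None,fx=4.3,fy=4.3,interpolation=cv2.INTER_CUBIC))
```

```text
[0.41537332 0.35593748 0.13762303]
ring 280 ((501.15533447265625, 281.6728820800781), (22.184080123901367, 33.362098693847656), 123.64632415771484) (486, 269, 31, 27)
bore face pt [0.54746218 0.18324532 0.06      ]
edge ang z0 -13.373726413657982 res 0.0009545891106814142 [412, np.float64(223.5)] [544, np.float64(222.5)]
dist ring to board edge along v (exp 15mm) 0.01473692881520075 [0.2313018  0.97288205]
396 550 259 230
```

View pics/w5c.png

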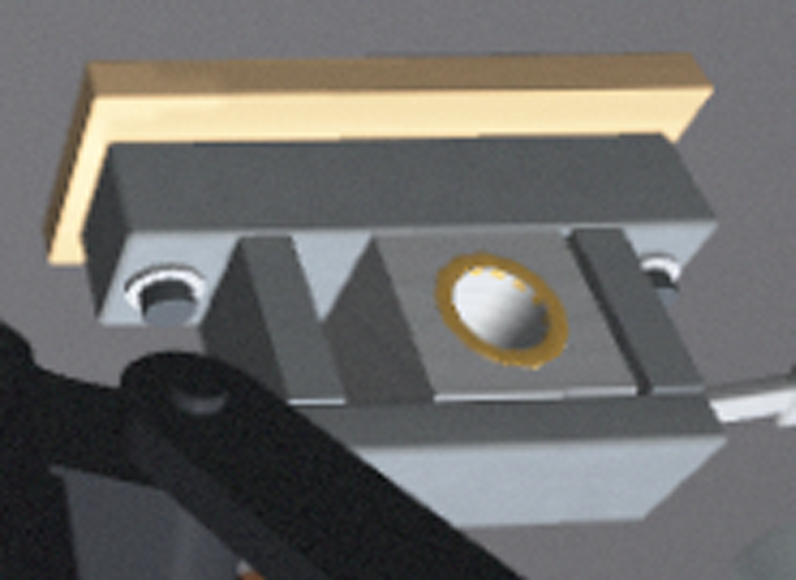

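Run:
```python
from h import *
p=shot('wrist')
for q,z in (([[415.2,264.2],[551.7,261.6]],.04),([[410.6,243.3],[539.7,241.4]],.012)):
    W=onz(p,q,z);d=W[1]-W[0];print(W.round(4).tolist(),np.linalg.norm(d),np.degrees(np.arctan2(d[1],d[0])))
p=shot('side'); c=cv2.imread('pics/side0.png')
hsv=cv2.cvtColor(c,cv2.COLOR_BGR2HSV).astype(int); r=np.zeros((400,640),np.uint8)
r[246:268,250:275]=((hsv[...,1]>80)&(hsv[...,0]<30))[246:268,250:275]
pts=np.argwhere(r)[:,::-1].astype(np.float32); print(len(pts)); el=cv2.fitEllipse(cv2.convexHull(pts)); print(el,onz(p,[el[0]],.06))
s=ctrl.get_state();Rt=R.from_quat(s['tcp_rot']).as_matrix();print(s['eef_pos'],Rt.round(3).tolist())
```

```text
[[0.4717, 0.2027, 0.04], [0.6063, 0.1703, 0.04]] 0.13847052699146617 -13.534567022104675
[[0.4726, 0.1988, 0.012], [0.6084, 0.1662, 0.012]] 0.13965906707598613 -13.510305559985397
28
((260.4720153808594, 256.126953125), (6.8181471824646, 12.426342964172363), 140.6680908203125) [[0.54671306 0.18735167 0.06      ]]
[0.41510149 0.35605763 0.13777436] [[0.22, 0.97, -0.102], [0.88, -0.242, -0.409], [-0.422, 0.0, -0.907]]
```

```bash
cat >> h.py <<'E'
u=np.array([.9724,-.2334,0]);v=np.array([.2334,.9724,0])
def pose(U,V,z,ang):
    a=np.radians(ang); return np.array([[np.cos(a),np.sin(a),0],[np.sin(a),-np.cos(a),0],[0,0,-1]]),U*u+V*v+np.array([0,0,z])
def rel(U,V,z,ang=76.5):
    s=ctrl.get_state();Rt=R.from_quat(s['tcp_rot']).as_matrix();Rg,t=pose(U,V,z,ang)
    print('turn',np.degrees(R.from_matrix(Rt.T@Rg).as_rotvec()).round(2),'shift mm',(Rt.T@(t-s['eef_pos'])*1000).round(1))
    return Rt,s['eef_pos']
def where():
    s=ctrl.get_state();Rt=R.from_quat(s['tcp_rot']).as_matrix();e=s['eef_pos']
    print('t',s['time'],'U %.4f V %.4f z %.4f'%(e@u,e@v,e[2]),'ang %.2f'%np.degrees(np.arctan2(Rt[1,0],Rt[0,0])),'tilt',(Rt.T@[0,0,-1])[:2].round(4),'F u,v,z',np.round([s['contact_force']@u,s['contact_force']@v,s['contact_force'][2]],1),'op',round(s['opening'],3))
E
python3 - <<'E'
from h import *
where(); rel(.4893,.285,.22); Rt,e=rel(.4893,.159,.22)
p=shot('wrist')
print(pix(p,[e+Rt@[x,0,-.010] for x in (0.0,.03,.04)]+[e+Rt@[x,0,.003-.0095] for x in (.06,.081)]).round(1))
im=p['color'].astype(int).min(2)
for y in (100,110,130,150,170,200,220,240):
    xs=np.where(im[y,270:380]>140)[0]+270; print(y,xs.min(),xs.max())
E
```

```text
t 8.025 U 0.3205 V 0.4431 z 0.1378 ang 75.98 tilt [ 4.216e-01 -4.000e-04] F u,v,z [-0.4  0.1 -2.4] op 0.293
turn [-0.09 24.94 -0.5 ] shift mm [-176.6  170.2   -8.5]
turn [-0.09 24.94 -0.5 ] shift mm [-290.9  171.3   44.6]
[[320.8 293.7]
 [320.8 228.5]
 [320.9 204.2]
 [320.9 149.6]
 [321.   89.6]]
100 300 344
110 298 344
130 299 344
150 299 343
170 299 342
200 287 354
220 287 354
240 288 353
```

Call:
{"fn": "send_rows", "kwargs": {
  "rows": "0 8 0 -30 20 -20 -1;0 16 0 -70 60 -20 -1;0 25 0 -120 110 -10 -1;0 25 0 -177 170 -8 -1;0 25 0 -234 171 18 -1;0 25 0 -291 171 45 -1;0 25 -0.5 -291 171 45 -1;0 25 -0.5 -291 171 45 -1"
}}

```text
time: 9.07
eef_pos: [0.5122, 0.0393, 0.2198]
tcp_rot: [0.786, 0.618, -0.001, -0.001]
contact_force: [-0.3, -0.1, -2.5]
opening: 0.293
finger_force: 79.5
```

Run:
```python
from h import *
where(); rel(.4893,.169,.0627)
```

```text
t 9.075 U 0.4889 V 0.1577 z 0.2198 ang 76.34 tilt [0.0002 0.0017] F u,v,z [-0.2 -0.2 -2.5] op 0.293
turn [-0.1   0.01 -0.16] shift mm [ 11.3   0.7 157.1]
```

Call:
{"fn": "send_rows", "kwargs": {
  "rows": "0 0 0 0 1 50 -1;0 0 0 5 1 100 -1;0 0 -0.2 11 1 140 -1;0 0 -0.2 11 1 157 -1;0 0 -0.2 11 1 157 -1;0 0 -0.2 11 1 157 -1"
}}

```text
time: 9.82
eef_pos: [0.5175, 0.0515, 0.0645]
tcp_rot: [0.784, 0.621, 0.001, 0.001]
contact_force: [0.6, -0.3, -1.7]
opening: 0.29
finger_force: 79.4
```

Run:
```python
from h import *
where(); rel(.4893,.169,.0627); p=shot('wrist','w6.png');p=shot('top','t6.png'); where()
```

```text
t 9.825 U 0.4912 V 0.1709 z 0.0645 ang 76.75 tilt [-0.0005 -0.0018] F u,v,z [ 0.7 -0.2 -1.7] op 0.29
turn [ 0.11 -0.03  0.25] shift mm [-1.9 -1.9  1.8]
t 9.925 U 0.4913 V 0.1707 z 0.0647 ang 76.74 tilt [-0.0006 -0.0022] F u,v,z [-0.1 -0.3 -3. ] op 0.299
```

View pics/w6.png

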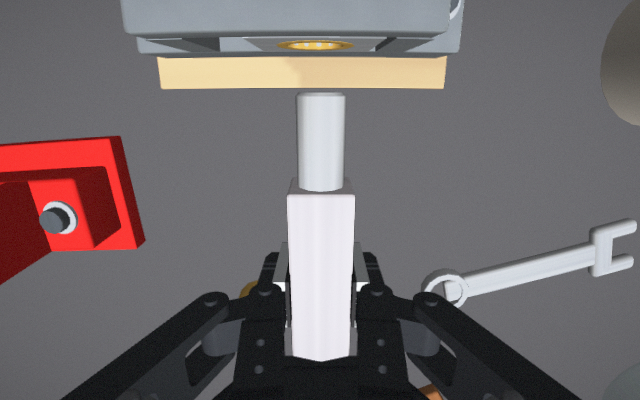

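The bore is visible at (318,45), just ahead of the tip (321,93). The gauge is about 1 to 2 mm too far right, so I'll correct that and come closer.

Call:
{"fn": "send_rows", "kwargs": {
  "rows": "0 0 0.2 0 -1.5 1.8 -1;0 0 0.2 3 -1.5 1.8 -1;0 0 0.2 6 -1.5 1.8 -1;0 0 0.2 6 -1.5 1.8 -1"
}}

```text
time: 10.42
eef_pos: [0.5159, 0.0579, 0.0608]
tcp_rot: [0.785, 0.62, -0.001, -0.001]
contact_force: [0.7, -0.2, -2.5]
opening: 0.287
finger_force: 79.4
```

Run:
```python
from h import *
where(); p=shot('wrist'); where(); c=p['color']
hsv=cv2.cvtColor(c,cv2.COLOR_RGB2HSV).astype(int)
m=((hsv[...,1]>110)&(hsv[...,0]<30)); m[:25]=0;m[78:]=0;m[:,:250]=0;m[:,400:]=0
P=np.argwhere(m); print(P.min(0),P.max(0),P.mean(0))
for y in range(P[:,0].min(),P[:,0].max()+1,2):
    q=P[P[:,0]==y][:,1]; print(y,q.min(),q.max())
im=c.min(2)
for y in (100,130,160): xs=np.where(im[y,270:380]>140)[0]+270; print(y,xs.min(),xs.max())
s=ctrl.get_state();Rt=R.from_quat(s['tcp_rot']).as_matrix();e=s['eef_pos']
print(pix(p,[e+Rt@[x,y,.003] for x in (.081,.087,.092) for y in (-.015,0,.015)]).round(1).tolist())
```

```text
t 10.425 U 0.4881 V 0.1767 z 0.0608 ang 76.56 tilt [-0.0001  0.0018] F u,v,z [ 0.8 -0.1 -2.5] op 0.287
t 10.475 U 0.4881 V 0.1766 z 0.0607 ang 76.56 tilt [-0.      0.0019] F u,v,z [ 0.6 -0.2 -2.7] op 0.289
[ 59 285] [ 64 361] [ 61.55331412 322.50432277]
59 301 347
61 285 361
63 290 355
100 299 344
130 299 343
160 299 342
[[281.2, 90.6], [321.0, 90.5], [360.8, 90.6], [280.6, 73.8], [321.0, 73.7], [361.4, 73.9], [280.2, 59.5], [321.0, 59.4], [361.9, 59.6]]
```

Call:
{"fn": "send_rows", "kwargs": {
  "rows": "0 0 0 0 0.4 -1.6 -1;0 0 0 3 0.4 -1.6 -1;0 0 0 6 0.4 -1.6 -1;0 0 0 8 0.4 -1.6 -1;0 0 0 9 0.4 -1.6 -1;0 0 0 10 0.4 -1.6 -1;0 0 0 10 0.4 -1.6 -1"
}}

```text
time: 11.35
eef_pos: [0.5185, 0.0673, 0.0623]
tcp_rot: [0.785, 0.619, -0.001, -0.001]
contact_force: [0.3, 0.6, -1.9]
opening: 0.295
finger_force: 79.4
```

Run:
```python
from h import *
where(); p=shot('wrist'); where(); c=p['color']
a=c[:,:,::-1][0:130,230:420]; cv2.imwrite('pics/w7c.png',cv2.resize(a,None,fx=4,fy=4,interpolation=cv2.INTER_CUBIC))
```

```text
t 11.35 U 0.4885 V 0.1865 z 0.0623 ang 76.54 tilt [0.     0.0019] F u,v,z [ 0.2  0.7 -1.9] op 0.295
t 11.4 U 0.4885 V 0.1865 z 0.0623 ang 76.54 tilt [0.     0.0019] F u,v,z [-0.1  0.  -2.6] op 0.287
```

View pics/w7c.png

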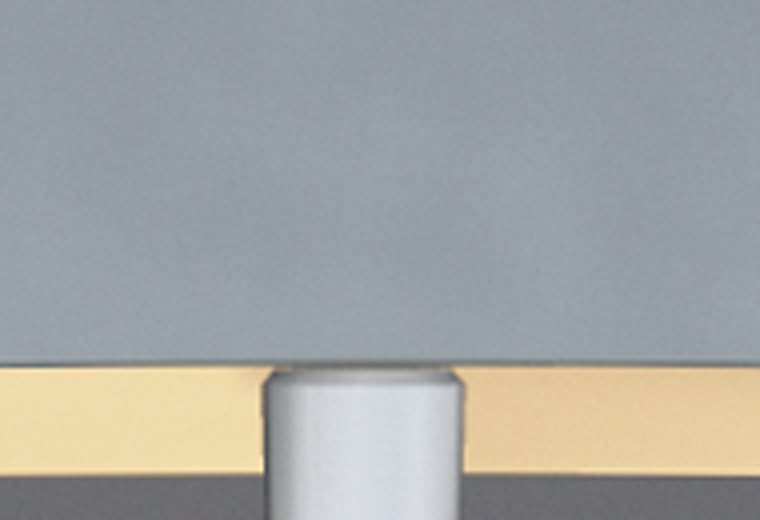

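The tip stands just at the bearing's face (tip edge at about (321,92) in the full picture). I'll advance gently while watching the force.

Call:
{"fn": "send_rows", "kwargs": {
  "rows": "0 0 0 0.7 0 0 -1;0 0 0 1.4 0 0 -1;0 0 0 2 0 0 -1;0 0 0 2 0 0 -1"
}}

```text
time: 11.9
eef_pos: [0.519, 0.0693, 0.0624]
tcp_rot: [0.785, 0.619, -0.001, -0.001]
contact_force: [-0.8, -0.5, -2.5]
opening: 0.29
finger_force: 79.4
```

Call:
{"fn": "send_rows", "kwargs": {
  "rows": "0 0 0 0.7 0 0 -1;0 0 0 1.4 0 0 -1;0 0 0 2 0 0 -1;0 0 0 2 0 0 -1"
}}

```text
time: 12.4
eef_pos: [0.5194, 0.0712, 0.0623]
tcp_rot: [0.785, 0.619, -0.001, -0.001]
contact_force: [0.8, -0.0, -3.4]
opening: 0.29
finger_force: 79.4
```

Call:
{"fn": "send_rows", "kwargs": {
  "rows": "0 0 0 0.7 0 0 -1;0 0 0 1.4 0 0 -1;0 0 0 2 0 0 -1;0 0 0 2 0 0 -1"
}}

```text
time: 12.9
eef_pos: [0.5199, 0.0732, 0.0623]
tcp_rot: [0.785, 0.619, -0.001, -0.001]
contact_force: [-0.1, 0.1, -3.4]
opening: 0.293
finger_force: 79.4
```

Run:
```python
from h import *
where(); p=shot('wrist'); im=p['color'].astype(int)
print(im[60:120,321].min(1).tolist())
```

```text
t 12.9 U 0.4885 V 0.1925 z 0.0623 ang 76.54 tilt [-0.      0.0018] F u,v,z [-0.1  0.1 -3.4] op 0.293
[155, 154, 154, 154, 155, 151, 153, 154, 154, 154, 155, 154, 156, 152, 154, 154, 151, 153, 154, 154, 151, 152, 152, 155, 151, 152, 151, 155, 154, 155, 155, 154, 154, 153, 155, 155, 153, 156, 155, 156, 155, 154, 155, 153, 155, 154, 155, 154, 156, 156, 155, 149, 120, 193, 216, 213, 216, 214, 213, 212]
```

It has entered without force. I'll push on.

Call:
{"fn": "send_rows", "kwargs": {
  "rows": "0 0 0 3 0 0 -1;0 0 0 6 0 0 -1;0 0 0 9 0 0 -1;0 0 0 12 0 0 -1;0 0 0 12 0 0 -1"
}}

```text
time: 13.58
eef_pos: [0.5228, 0.0851, 0.0624]
tcp_rot: [0.785, 0.62, -0.001, -0.001]
contact_force: [0.1, 0.1, -1.7]
opening: 0.29
finger_force: 79.4
```

Call:
{"fn": "send_rows", "kwargs": {
  "rows": "0 0 0 3 0 0 -1;0 0 0 6 0 0 -1;0 0 0 9 0 0 -1;0 0 0 11 0 0 -1;0 0 0 11 0 0 -1"
}}

```text
time: 14.2
eef_pos: [0.5253, 0.0957, 0.0623]
tcp_rot: [0.785, 0.619, -0.001, -0.001]
contact_force: [0.8, -0.5, -3.2]
opening: 0.294
finger_force: 79.4
```

Run:
```python
from h import *
where(); p=shot('wrist'); im=p['color'].astype(int)
print(im[120:200,321].min(1).tolist())
print(im[120:200,295].min(1).tolist())
```

```text
t 14.2 U 0.4885 V 0.2156 z 0.0623 ang 76.55 tilt [-0.0001  0.0018] F u,v,z [ 0.9 -0.3 -3.2] op 0.294
[150, 150, 152, 148, 148, 148, 149, 150, 148, 147, 154, 148, 149, 152, 150, 150, 150, 151, 152, 150, 150, 153, 153, 150, 148, 152, 151, 149, 150, 151, 149, 151, 152, 148, 151, 150, 150, 151, 148, 149, 151, 150, 150, 149, 146, 149, 150, 145, 151, 150, 150, 150, 153, 150, 150, 150, 148, 151, 149, 153, 153, 152, 151, 150, 151, 152, 151, 152, 149, 161, 208, 179, 93, 98, 146, 195, 203, 216, 223, 225]
[152, 151, 152, 149, 149, 150, 151, 149, 148, 148, 147, 148, 148, 151, 153, 151, 152, 149, 152, 152, 152, 152, 152, 151, 149, 153, 152, 151, 150, 150, 148, 151, 149, 147, 150, 149, 151, 149, 149, 147, 147, 146, 148, 149, 148, 147, 148, 148, 148, 149, 146, 148, 146, 149, 149, 148, 147, 147, 149, 148, 149, 149, 150, 150, 150, 149, 153, 152, 153, 155, 84, 95, 95, 102, 147, 191, 202, 213, 221, 222]
```

Call:
{"fn": "send_rows", "kwargs": {
  "rows": "0 0 0 1 0 0 -1;0 0 0 2 0 0 -1;0 0 0 3 0 0 -1;0 0 0 3 0 0 -1"
}}

```text
time: 14.75
eef_pos: [0.526, 0.0985, 0.0623]
tcp_rot: [0.785, 0.619, -0.001, -0.001]
contact_force: [-0.3, -0.3, -3.1]
opening: 0.292
finger_force: 79.4
```

Call:
{"fn": "send_rows", "kwargs": {
  "rows": "0 0 0 0.5 0 0 -1;0 0 0 1 0 0 -1;0 0 0 1 0 0 -1"
}}

```text
time: 15.12
eef_pos: [0.5262, 0.0994, 0.0623]
tcp_rot: [0.785, 0.619, -0.001, -0.001]
contact_force: [0.5, 0.3, -2.3]
opening: 0.289
finger_force: 79.4
```

Call:
{"fn": "send_rows", "kwargs": {
  "rows": "0 0 0 0.5 0 0 -1;0 0 0 1 0 0 -1;0 0 0 1 0 0 -1"
}}

```text
time: 15.5
eef_pos: [0.5264, 0.1004, 0.0623]
tcp_rot: [0.785, 0.619, -0.001, -0.001]
contact_force: [-1.0, 0.7, -1.7]
opening: 0.294
finger_force: 79.4
```

Call:
{"fn": "send_rows", "kwargs": {
  "rows": "0 0 0 0.5 0 0 -1;0 0 0 1 0 0 -1;0 0 0 1 0 0 -1"
}}

```text
time: 15.88
eef_pos: [0.5267, 0.1014, 0.0623]
tcp_rot: [0.785, 0.619, -0.001, -0.001]
contact_force: [1.3, 0.6, -2.7]
opening: 0.296
finger_force: 79.4
```

Call:
{"fn": "send_rows", "kwargs": {
  "rows": "0 0 0 0.5 0 0 -1;0 0 0 1 0 0 -1;0 0 0 1 0 0 -1"
}}

```text
time: 16.25
eef_pos: [0.5269, 0.1024, 0.0623]
tcp_rot: [0.785, 0.619, -0.001, -0.001]
contact_force: [0.4, -0.3, -2.6]
opening: 0.291
finger_force: 79.4
```

Call:
{"fn": "send_rows", "kwargs": {
  "rows": "0 0 0 0.5 0 0 -1;0 0 0 1 0 0 -1;0 0 0 1 0 0 -1"
}}

```text
time: 16.62
eef_pos: [0.5271, 0.1031, 0.0623]
tcp_rot: [0.785, 0.619, -0.001, -0.001]
contact_force: [0.0, -1.0, -2.3]
opening: 0.292
finger_force: 79.4
```

Call:
{"fn": "send_rows", "kwargs": {
  "rows": "0 0 0 0.4 0 0 -1;0 0 0 0.8 0 0 -1;0 0 0 0.8 0 0 -1"
}}

```text
time: 17.0
eef_pos: [0.5272, 0.1036, 0.0623]
tcp_rot: [0.785, 0.619, -0.001, -0.001]
contact_force: [-1.5, -4.5, -1.2]
opening: 0.292
finger_force: 79.5
```

Call:
{"fn": "send_rows", "kwargs": {
  "rows": "0 0 0 0.4 0 0 -1;0 0 0 0.6 0 0 -1;0 0 0 0.6 0 0 -1;0 0 0 0.6 0 0 -1"
}}

```text
time: 17.5
eef_pos: [0.5273, 0.1039, 0.0623]
tcp_rot: [0.785, 0.62, -0.001, -0.0]
contact_force: [-1.7, -6.5, -0.1]
opening: 0.295
finger_force: 79.5
```

Run:
```python
from h import *
where()
```

```text
t 17.5 U 0.4885 V 0.2241 z 0.0623 ang 76.57 tilt [0.0017 0.0022] F u,v,z [-0.1 -6.7 -0.1] op 0.295
```

Call:
{"fn": "send_rows", "kwargs": {
  "rows": "0 0 0 -5 0 0 -1;0 0 0 -20 0 0 -1;0 0 0 -40 0 0 -1;0 0 0 -58 0 0 -1;0 0 0 -60 0 0 -1;0 0 0 -60 0 -50 -1;0 0 0 -60 0 -100 -1;0 0 0 -60 0 -130 -1"
}}

```text
time: 18.5
eef_pos: [0.5148, 0.0464, 0.1955]
tcp_rot: [0.785, 0.619, 0.001, 0.001]
contact_force: [0.6, 0.2, -2.7]
opening: 0.294
finger_force: 79.6
```

Call:
{"fn": "send_rows", "kwargs": {
  "rows": "0 0 0 50 0 0 -1;0 0 0 100 0 0 -1;0 0 0 150 0 0 -1;0 0 0 200 0 0 -1;0 0 0 221 0 0 -1;0 0 0 221 0 0 -1;0 0 0 221 0 0 -1"
}}

```text
time: 19.38
eef_pos: [0.5649, 0.2602, 0.1919]
tcp_rot: [0.785, 0.619, -0.001, -0.001]
contact_force: [0.5, 0.5, -2.3]
opening: 0.293
finger_force: 79.6
```

Run:
```python
from h import *
where(); rel(.4885,.385,.0623)
```

```text
t 19.375 U 0.4885 V 0.3849 z 0.1919 ang 76.51 tilt [0.001  0.0026] F u,v,z [ 0.4  0.6 -2.3] op 0.293
turn [-0.15  0.05  0.01] shift mm [  0.3   0.3 129.6]
```

Call:
{"fn": "send_rows", "kwargs": {
  "rows": "0 0 0 0 0 50 -1;0 0 0 0 0 95 -1;0 0 0 0 0 120 -1;0 0 0 0 0 130 -1;0 0 0 0 0 130 -1;0 0 0 0 0 130 -1"
}}

```text
time: 20.12
eef_pos: [0.5663, 0.2612, 0.0642]
tcp_rot: [0.785, 0.619, 0.001, -0.0]
contact_force: [0.1, 0.8, -1.8]
opening: 0.295
finger_force: 79.7
```

Run:
```python
from h import *
where(); p=shot('side'); cv2.imwrite('pics/s8.png',cv2.resize(p['color'][:,:,::-1][200:300,190:340],None,fx=5,fy=5,interpolation=cv2.INTER_CUBIC))
s=ctrl.get_state(); Rt=R.from_quat(s['tcp_rot']).as_matrix()
```

```text
t 20.125 U 0.4897 V 0.3862 z 0.0642 ang 76.51 tilt [-0.0016 -0.001 ] F u,v,z [-0.1  0.8 -1.8] op 0.295
```

View pics/s8.png

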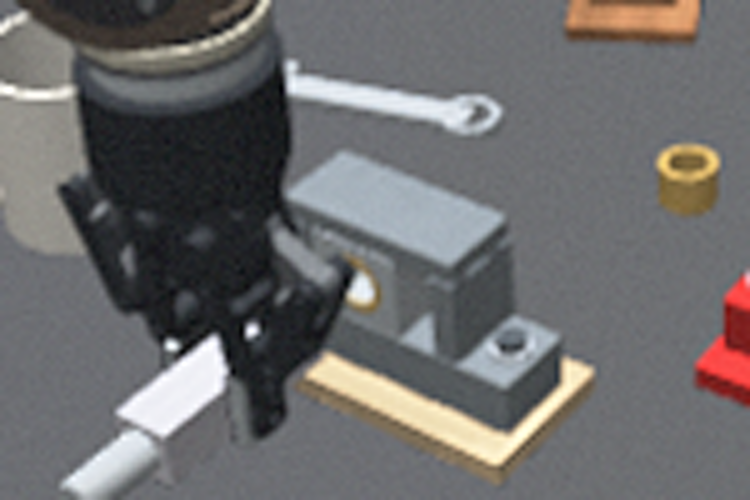

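The gauge is on the far side, and the bore shows at about (262,257) in the full side picture, clear ahead. I'll make small approach steps.

Call:
{"fn": "send_rows", "kwargs": {
  "rows": "0 0 0 -2 -0.4 0.6 -1;0 0 0 -4 -0.4 0.6 -1;0 0 0 -6 -0.4 0.6 -1;0 0 0 -6 -0.4 0.6 -1"
}}

```text
time: 20.68
eef_pos: [0.5631, 0.2553, 0.0617]
tcp_rot: [0.785, 0.619, -0.001, -0.001]
contact_force: [0.5, -0.1, -2.0]
opening: 0.293
finger_force: 79.7
```

Run:
```python
from h import *
where(); rel(.4885,.373,.0623)
```

```text
t 20.675 U 0.4879 V 0.3797 z 0.0617 ang 76.53 tilt [0.     0.0019] F u,v,z [ 0.5 -0.  -2. ] op 0.293
turn [-0.11  0.    0.03] shift mm [-6.7  0.6 -0.6]
```

Call:
{"fn": "send_rows", "kwargs": {
  "rows": "0 0 0 -2 0.6 -0.6 -1;0 0 0 -4 0.6 -0.6 -1;0 0 0 -5 0.6 -0.6 -1;0 0 0 -6 0.6 -0.6 -1;0 0 0 -7 0.6 -0.6 -1;0 0 0 -7 0.6 -0.6 -1"
}}

```text
time: 21.42
eef_pos: [0.5621, 0.2485, 0.0623]
tcp_rot: [0.785, 0.619, -0.001, -0.001]
contact_force: [-0.9, -0.7, -2.4]
opening: 0.294
finger_force: 79.7
```

Call:
{"fn": "send_rows", "kwargs": {
  "rows": "0 0 0 -0.7 0 0 -1;0 0 0 -1.4 0 0 -1;0 0 0 -2 0 0 -1;0 0 0 -2 0 0 -1"
}}

```text
time: 21.92
eef_pos: [0.5616, 0.2465, 0.0623]
tcp_rot: [0.785, 0.619, -0.001, -0.001]
contact_force: [-0.5, -1.0, -2.3]
opening: 0.292
finger_force: 79.7
```

Call:
{"fn": "send_rows", "kwargs": {
  "rows": "0 0 0 -0.7 0 0 -1;0 0 0 -1.4 0 0 -1;0 0 0 -2 0 0 -1;0 0 0 -2 0 0 -1"
}}

```text
time: 22.42
eef_pos: [0.5612, 0.2446, 0.0623]
tcp_rot: [0.785, 0.619, -0.001, -0.001]
contact_force: [-0.1, -0.5, -1.7]
opening: 0.292
finger_force: 79.7
```

Call:
{"fn": "send_rows", "kwargs": {
  "rows": "0 0 0 -0.5 0 0 -1;0 0 0 -1 0 0 -1;0 0 0 -1 0 0 -1"
}}

```text
time: 22.8
eef_pos: [0.5609, 0.2436, 0.0623]
tcp_rot: [0.785, 0.619, -0.001, -0.001]
contact_force: [0.0, 0.9, -2.5]
opening: 0.29
finger_force: 79.7
```

Call:
{"fn": "send_rows", "kwargs": {
  "rows": "0 0 0 -0.5 0 0 -1;0 0 0 -1 0 0 -1;0 0 0 -1 0 0 -1"
}}

```text
time: 23.18
eef_pos: [0.5607, 0.2429, 0.0624]
tcp_rot: [0.785, 0.619, -0.0, -0.001]
contact_force: [0.0, 0.4, -2.5]
opening: 0.294
finger_force: 79.7
```

Call:
{"fn": "send_rows", "kwargs": {
  "rows": "0 0 0 -0.5 0 0 -1;0 0 0 -1 0 0 -1;0 0 0 -1 0 0 -1"
}}

```text
time: 23.55
eef_pos: [0.5607, 0.2423, 0.0625]
tcp_rot: [0.785, 0.619, 0.0, -0.001]
contact_force: [0.8, 4.5, -2.6]
opening: 0.291
finger_force: 79.6
```

Call:
{"fn": "send_rows", "kwargs": {
  "rows": "0 0 0 -0.4 0 0 -1;0 0 0 -0.8 0 0 -1;0 0 0 -0.8 0 0 -1"
}}

```text
time: 23.92
eef_pos: [0.5606, 0.242, 0.0626]
tcp_rot: [0.785, 0.619, 0.001, -0.001]
contact_force: [2.3, 6.4, -3.7]
opening: 0.291
finger_force: 79.6
```

Call:
{"fn": "send_rows", "kwargs": {
  "rows": "0 0 0 -0.4 0 0 -1;0 0 0 -0.8 0 0 -1;0 0 0 -1 0 0 -1;0 0 0 -1 0 0 -1"
}}

```text
time: 24.42
eef_pos: [0.5606, 0.2417, 0.0627]
tcp_rot: [0.785, 0.619, 0.002, -0.001]
contact_force: [1.7, 9.1, -4.3]
opening: 0.294
finger_force: 79.5
```

Run:
```python
from h import *
where()
```

```text
t 24.425 U 0.4887 V 0.3659 z 0.0627 ang 76.48 tilt [-0.0042  0.0005] F u,v,z [-0.5  9.2 -4.3] op 0.294
```

Call:
{"fn": "send_rows", "kwargs": {
  "rows": "0 0 0 -0.4 0 0 -1;0 0 0 -0.4 0 0 -1;0 0 0 -0.4 0 0 -1;0 0 0 -0.4 0 0 -1;0 0 0 -0.4 0 0 -1;0 0 0 -0.4 0 0 -1;0 0 0 -0.4 0 0 -1;0 0 0 -0.4 0 0 -1"
}}

```text
time: 25.42
eef_pos: [0.5606, 0.2416, 0.0628]
tcp_rot: [0.785, 0.619, 0.002, -0.002]
contact_force: [2.1, 9.3, -3.7]
opening: 0.289
finger_force: 79.5
```

Run:
```python
from h import *
where()
```

```text
t 25.425 U 0.4887 V 0.3658 z 0.0628 ang 76.48 tilt [-0.0048  0.0003] F u,v,z [-0.1  9.6 -3.7] op 0.289
```

Call:
{"fn": "send_rows", "kwargs": {
  "rows": "0 0 0 4 0 0 -1;0 0 0 12 0 0 -1;0 0 0 22 0 0 -1;0 0 0 24 0 -10 -1;0 0 0 24 0 -60 -1;0 0 0 24 0 -110 -1;0 0 0 24 0 -140 -1;0 0 0 24 0 -140 -1"
}}

```text
time: 26.42
eef_pos: [0.5678, 0.2634, 0.2068]
tcp_rot: [0.785, 0.619, 0.003, 0.001]
contact_force: [0.4, -1.0, -3.0]
opening: 0.292
finger_force: 79.5
```

Run:
```python
from h import *
where(); t=np.array([.5545,-.1678,.0]); rel(t@u,t@v,.20,106.06)
```

```text
t 26.425 U 0.4906 V 0.3886 z 0.2068 ang 76.54 tilt [-0.0037 -0.0054] F u,v,z [ 0.7 -0.9 -3. ] op 0.292
turn [  0.36  -0.13 -29.52] shift mm [-422.4   87.4    5.8]
```

Call:
{"fn": "send_rows", "kwargs": {
  "rows": "0 0 -4 -54 11 0 -1;0 0 -8 -108 22 0 -1;0 0 -12 -162 33 0 -1;0 0 -16 -216 44 0 -1;0 0 -20 -270 55 0 -1;0 0 -24 -324 66 0 -1;0 0 -28 -378 77 0 -1;0 0 -29.5 -422 87 0 -1"
}}

```text
time: 27.42
eef_pos: [0.5507, -0.1695, 0.1997]
tcp_rot: [0.602, 0.799, -0.001, -0.003]
contact_force: [0.2, 0.2, -2.4]
opening: 0.292
finger_force: 79.6
```

Call:
{"fn": "send_rows", "kwargs": {
  "rows": "0 0 0 0 0 40 -1;0 0 0 0 0 80 -1;0 0 0 0 0 100 -1;0 0 0 0 0 100 -1;0 0 0 0 0 100 -1"
}}

```text
time: 28.05
eef_pos: [0.553, -0.168, 0.1035]
tcp_rot: [0.601, 0.799, -0.0, 0.0]
contact_force: [0.7, -0.5, -1.7]
opening: 0.296
finger_force: 79.6
```

Run:
```python
from h import *
where(); t=np.array([.5545,-.1678,.0]); rel(t@u,t@v,.060,106.06); print(ctrl.get_state()['eef_pos'])
```

```text
t 28.05 U 0.5770 V -0.0343 z 0.1035 ang 106.06 tilt [ 0.0008 -0.0001] F u,v,z [ 0.8 -0.4 -1.7] op 0.296
turn [0.01 0.04 0.  ] shift mm [-0.2  1.5 43.5]
[ 0.55300118 -0.168047    0.10352428]
```

Call:
{"fn": "send_rows", "kwargs": {
  "rows": "0 0 0 0 1.3 10 -1;0 0 0 0 1.3 20 -1;0 0 0 0 1.3 27 -1;0 0 0 0 1.3 27 -1"
}}

```text
time: 28.55
eef_pos: [0.5525, -0.167, 0.0741]
tcp_rot: [0.602, 0.799, -0.001, -0.002]
contact_force: [-0.5, 0.7, -2.9]
opening: 0.29
finger_force: 79.6
```

Run:
```python
from h import *
where(); t=np.array([.5545,-.1678,.0]); rel(t@u,t@v,.0577,106.06); print(ctrl.get_state()['eef_pos'])
```

```text
t 28.55 U 0.5762 V -0.0335 z 0.0741 ang 106.04 tilt [-0.0024  0.0032] F u,v,z [-0.7  0.6 -2.9] op 0.29
turn [-0.18 -0.14 -0.02] shift mm [-1.3  1.8 16.3]
[ 0.55250263 -0.16703237  0.07405322]
```

Call:
{"fn": "send_rows", "kwargs": {
  "rows": "0 0 0 0 1 2 -1;0 0 0 0 1 4 -1;0 0 0 0 1 6 -1;0 0 0 0 1 6 -1"
}}

```text
time: 29.05
eef_pos: [0.554, -0.1671, 0.069]
tcp_rot: [0.602, 0.799, -0.0, -0.001]
contact_force: [-0.1, -0.2, -3.9]
opening: 0.296
finger_force: 79.6
```

Run:
```python
from h import *
where(); t=np.array([.5545,-.1678,.0]); rel(t@u,t@v,.0577,106.06); print(ctrl.get_state()['eef_pos'])
```

```text
t 29.05 U 0.5777 V -0.0331 z 0.0690 ang 106.04 tilt [-0.0012  0.0019] F u,v,z [-0.  -0.2 -3.9] op 0.296
turn [-0.11 -0.07 -0.02] shift mm [-0.9  0.3 11.3]
[ 0.55400439 -0.16705056  0.06899537]
```

Well aligned, so I'll lower slowly.

Call:
{"fn": "send_rows", "kwargs": {
  "rows": "0 0 0 0 0.3 3 -1;0 0 0 0 0.3 6 -1;0 0 0 0 0.3 8 -1;0 0 0 0 0.3 8 -1"
}}

```text
time: 29.55
eef_pos: [0.5542, -0.1669, 0.0608]
tcp_rot: [0.602, 0.799, -0.0, -0.001]
contact_force: [0.1, 0.6, -1.9]
opening: 0.291
finger_force: 79.6
```

Call:
{"fn": "send_rows", "kwargs": {
  "rows": "0 0 0 0 0 1 -1;0 0 0 0 0 2 -1;0 0 0 0 0 2.5 -1;0 0 0 0 0 2.5 -1"
}}

```text
time: 30.05
eef_pos: [0.5544, -0.167, 0.0586]
tcp_rot: [0.602, 0.799, -0.0, -0.001]
contact_force: [0.0, 0.2, -2.5]
opening: 0.293
finger_force: 79.6
```

Call:
{"fn": "send_rows", "kwargs": {
  "rows": "0 0 0 0 0 0.6 -1;0 0 0 0 0 1.2 -1;0 0 0 0 0 1.2 -1"
}}

```text
time: 30.42
eef_pos: [0.5545, -0.167, 0.0577]
tcp_rot: [0.602, 0.799, -0.0, -0.001]
contact_force: [-0.8, 0.2, -0.8]
opening: 0.292
finger_force: 80.0
```

Call:
{"fn": "send_rows", "kwargs": {
  "rows": "0 0 0 0 0 0.3 -0.3;0 0 0 0 0 0.3 -0.2;0 0 0 0 0 0.3 0.2;0 0 0 0 0 0.3 0.6;0 0 0 0 0 0.3 1;0 0 0 0 0 0.3 1;0 0 0 0 0 0.3 1;0 0 0 0 0 0.3 1"
}}

```text
time: 31.42
eef_pos: [0.5544, -0.167, 0.0572]
tcp_rot: [0.602, 0.799, -0.0, -0.001]
contact_force: [-0.0, 1.2, 0.7]
opening: 0.999
finger_force: 0.0
```

Call:
{"fn": "send_rows", "kwargs": {
  "rows": "0 0 0 0 0 -15 1;0 0 0 0 0 -40 1;0 0 0 0 0 -90 1;0 0 0 0 0 -145 1;0 0 0 -7 0 -145 1;0 0 0 -7 0 -145 1"
}}

```text
time: 32.17
eef_pos: [0.5566, -0.1741, 0.2028]
tcp_rot: [0.602, 0.799, -0.0, -0.0]
contact_force: [0.1, -0.2, 0.6]
opening: 1.0
finger_force: 0.0
```

Run:
```python
from h import *
where(); s=ctrl.get_state()
p=shot('wrist','w9.png'); im=p['color'].astype(int).min(2)
P=[]
for y in range(132,222,6):
    xs=np.where(im[y,280:370]>195)[0]+280
    if len(xs): P.append([(xs.min()+xs.max())/2,y,len(xs)])
P=np.array(P); W=onz(p,P[:,:2],.068); f=np.polyfit(W[:,1],W[:,0],1); print(P[:,2],'ang',np.degrees(np.arctan2(1,f[0])),W[len(W)//2])
```

```text
t 32.175 U 0.5818 V -0.0394 z 0.2028 ang 106.01 tilt [-0.0003  0.001 ] F u,v,z [ 0.1 -0.2  0.6] op 1.0
[32. 32. 32. 31. 31. 30. 30. 30. 30. 30. 30. 30. 30. 30. 29.] ang 106.02170625571337 [ 0.55241191 -0.16213456  0.068     ]
```

View pics/w9.png

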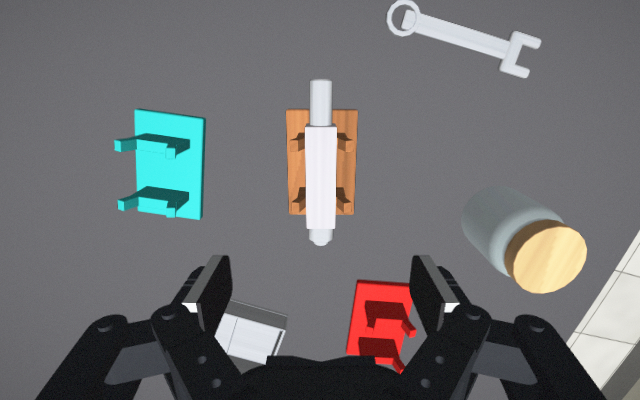

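The gauge lies in its rest as at the start, with the handle from (320,126) to (320,228) centred over the base at (322,160). It is released and the arm is clear, so I'll hand in.

```bash
python3 -c "
from plant import ctrl
print(ctrl.sign_off())"
```

```text
the job is handed in; nothing more can be done
None
```

The job is handed in, with no verdict returned: the go end went fully home in the bore (about 7 N), the thick no-go part was refused at about 9–10 N for just over a second, and the gauge is back in its wooden rest, released, at about 32 s.

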